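# Put the calibration weights back in their fitted cases

### The arm

A 6-joint arm with a two-finger parallel gripper is mounted at the origin on a cart in front of the work surface, level with it; the furniture and walls round the work are solid. World frame = base frame: x ahead of the robot, y to its left, z up, the work surface at z = 0. Lengths are in m, angles in degrees, forces in N, time in s.
With the tool pointing down it reaches from about 0.35 to 0.8 m from the base axis. Payload 7.3 kg.
Tool frame: the origin (TCP) lies midway between the tips of the shut fingers; the grasp point (between the pads) lies 19 mm behind it; z points along the fingers, y is the line along which they close (so a half turn about z gives the same grasp; the last joint's range is limited). The gripper opens to 85 mm and grips with 20 to 120 N. Pads are 22 mm wide; open, the fingers measure 114 mm over their backs; the gripper's body (76 mm by 85 mm) begins 54 mm behind the grasp point. The pads swing forward as they close: fully open they stand 13 mm farther back than shut.
Start: joints at [56.436, 19.595, 87.324, -0, 73.075, -8.365], TCP at [0.224, 0.475, 0.231] pointing down, gripper open.
Joint ranges: [-145.02, 145.02], [-44.19, 115.74], [2.07, 154.8], [-57.11, 237.11], [16.16, 152.29], [-177.93, 177.93]. Speed limits (degrees/s): [147.25, 147.25, 180, 180, 180, 180].

### API

Orientations are given as [roll, pitch, yaw] about the fixed x, y, z axes, in that order (R = Rz(yaw) Ry(pitch) Rx(roll)).
In Python, from cell import bot, eyes gives the robot as it stands.
- The arm moves only by the tool arm_command, never from a script. Its argument "rows" is a list of rows, each a list of 6 numbers: the shift along the tool's x, y, z in cm, then the turn, a rotation vector about the tool's x, y, z in degrees. A call has exactly 8 rows; each row is the pose to reach, as a shift and turn from the pose commanded when the call began, along the tool's axes at that moment; what a row does not reach only later rows make up. A row lasts 1/12 s, in which the tool goes at most 41.7 mm and 7.16 degrees, less where a joint would pass 70% of its speed; a pose out of reach is approached as far as the arm can. A call with a gripper value outside its range is refused whole. "hand" is the opening, from -1 (shut) to 1 (fully open), set as the call begins (left out, the last holds). The fingers move at their own pace and stop on an object; "grip_force" is the grip in N (left out, the last holds). Time passes only in rows, so rows that repeat a pose let the fingers close, or fill a call up. It gives the time, the measured TCP pose, the force, the opening and the grip force at its end, in the units of the state.
- bot.state(): the state, without advancing time (a new reading comes with each control period).
- eyes.camera(name): name is "side" or "top"; returns a dict with "image" (400x640x3 uint8, red, green, blue), "fx", "fy", "cx", "cy" (pixels), "k1" (the pictures are not rectified: a ray, as slopes to the right and down, at radius r is drawn at 1 + k1 r^2 times it, then the intrinsics apply), "R" (3x3) and "t" (3): a world point X has camera coordinates R X + t. Camera axes: x right, y down, z forward; pixel columns grow to the right and rows downward; lengths in m; the calibration is good to about 2 mm. A picture is of the moment at which its call begins. There is no depth.
- bot.close_job(): hands the job in; it is judged then, once.
The state is a dict: "clock": time; "joints": joint angles; "joint_vel": joint speeds; "effort": joint torques, N m; "ee_pos": TCP position; "eef_rot": TCP orientation; "wrist_force": force on the tool from outside, world axes, zero at the start; "wrist_torque": the same for the moment, N m; "opening": opening from 0.0 (shut) to 1.0 (fully open); "grasp_force": force on a finger pad.
Only numpy, scipy, OpenCV 4.12 (cv2) and the standard library are available. Lean on these libraries where they do the work, as an engineer would, in place of code of your own. Each camera call takes 0.05 s, during which the arm holds its last target. There are 200 camera calls.

### The job

The carat scale has been checked; put the four brass weights back in their open wooden cases, each in the case whose recess is made for its size, standing upright and fully down on the recess floor. Lower them in rather than drop them, never tip one over, and leave the scale and the loupe where they are.

Things in the scene. Friction and masses are not known exactly. Their poses are not given: they have to be found in the camera images.
- weight_50: 50 g weight, smallest of four round brass knob weights, 28.5 mm high, upright on a 2 mm grey felt mat: body 18 mm across, 19 mm high; then a neck 10 mm across; then the knob, 15 mm across, 22.5 to 28.5 mm above the underside. Grip the knob: the fingers must stay above the case. Origin: centre of the underside, z up.
- weight_100: 100 g weight, second smallest of four round brass knob weights, 31 mm high, upright on a 2 mm grey felt mat: body 25 mm across, 20 mm high; then a neck 12 mm across; then the knob, 20 mm across, 24 to 31 mm above the underside. Grip the knob: the fingers must stay above the case. Origin: centre of the underside, z up.
- weight_200: 200 g weight, second largest of four round brass knob weights, 35.5 mm high, upright on a 2 mm grey felt mat: body 33 mm across, 23 mm high; then a neck 16 mm across; then the knob, 26 mm across, 27.5 to 35.5 mm above the underside. Grip the knob: the fingers must stay above the case. Origin: centre of the underside, z up.
- weight_500: 500 g weight, largest of four round brass knob weights, 48 mm high, upright on a 2 mm grey felt mat: body 44 mm across, 32 mm high; then a neck 24 mm across; then the knob, 36 mm across, 37 to 48 mm above the underside. Grip the knob: the fingers must stay above the case. Origin: centre of the underside, z up.
- case_50: open square wooden case of the 50 g weight, fixed, 46 x 46 mm, walls 21 mm high, round plastic-lined recess in the middle: 24 mm across, floor 5 mm above the bench, 15 mm deep, its upper 9 mm widening to 36 mm as a smooth lead-in. It takes the weight's 18 mm body; the knob stays above. Origin: centre of the case's underside, on the recess's axis, z up.
- case_100: open square wooden case of the 100 g weight, fixed, 54 x 54 mm, walls 22 mm high, round plastic-lined recess in the middle: 32 mm across, floor 5 mm above the bench, 16 mm deep, its upper 9 mm widening to 44 mm as a smooth lead-in. It takes the weight's 25 mm body; the knob stays above. Origin: centre of the case's underside, on the recess's axis, z up.
- case_200: open square wooden case of the 200 g weight, fixed, 64 x 64 mm, walls 25 mm high, round plastic-lined recess in the middle: 42 mm across, floor 5 mm above the bench, 19 mm deep, its upper 9 mm widening to 54 mm as a smooth lead-in. It takes the weight's 33 mm body; the knob stays above. Origin: centre of the case's underside, on the recess's axis, z up.
- case_500: open square wooden case of the 500 g weight, fixed, 76 x 76 mm, walls 32 mm high, round plastic-lined recess in the middle: 54 mm across, floor 5 mm above the bench, 26 mm deep, its upper 9 mm widening to 66 mm as a smooth lead-in. It takes the weight's 44 mm body; the knob stays above. Origin: centre of the case's underside, on the recess's axis, z up.
- carat_scale: small white electronic carat scale, 130 x 150 mm, 34 mm high, with a steel pan inside a clear draught ring that reaches 56 mm; loose, to be left where it is. Origin: centre of its underside.
- loupe: folded steel and black pocket loupe, 24 x 30 x 15 mm, loose, to be left where it is. Origin: centre of its underside.
Not all that is in view belongs to the job. What is shaped like the weight_500 but blue is not meant.

How it is judged (in metres and radians):
At the end, for the whole second after the job is handed in: Each weight stands in the case of its own size, its axis within 6 mm of the recess's axis, its underside on the recess floor (2 to 8 mm above the case's underside; the floor is at 5), upright within 0.1 rad, at rest and let go (horizontal distance between weight_50 and case_50 below 0.006 m and z of weight_50 in the frame of case_50 between 0.002 and 0.008 m and angle between each of weight_50, weight_100, weight_200, weight_500's own z axis and vertical below 0.1 rad and linear speed of each of weight_50, weight_100, weight_200, weight_500 below 0.02 m/s and contact force between the fingers and weight_50 below 0.05 N and horizontal distance between weight_100 and case_100 below 0.006 m and z of weight_100 in the frame of case_100 between 0.002 and 0.008 m and contact force between the fingers and weight_100 below 0.05 N and horizontal distance between weight_200 and case_200 below 0.006 m and z of weight_200 in the frame of case_200 between 0.002 and 0.008 m and contact force between the fingers and weight_200 below 0.05 N and horizontal distance between weight_500 and case_500 below 0.006 m and z of weight_500 in the frame of case_500 between 0.002 and 0.008 m and contact force between the fingers and weight_500 below 0.05 N); the robot touches nothing.
It fails at once if a weight is tipped over (more than 40 degrees) (angle between any of weight_50, weight_100, weight_200, weight_500's own z axis and vertical above 0.7 rad).
It fails at once if a weight is dropped (it falls free of the fingers faster than 0.7 m/s, that is from more than 25 mm) ((linear speed of weight_50 above 0.7 m/s and contact force between the fingers and weight_50 below 0.05 N) or (linear speed of weight_100 above 0.7 m/s and contact force between the fingers and weight_100 below 0.05 N) or (linear speed of weight_200 above 0.7 m/s and contact force between the fingers and weight_200 below 0.05 N) or (linear speed of weight_500 above 0.7 m/s and contact force between the fingers and weight_500 below 0.05 N)).
It fails at once if the scale is pushed more than 15 mm (distance of carat_scale from where it was at the start of the episode above 0.015 m).
It fails at once if the loupe is pushed more than 15 mm (distance of loupe from where it was at the start of the episode above 0.015 m).
It also fails if it takes over 99 s, if anything falls off the work surface, if the arm or the gripper's body presses on something with over 40 N, if the wrist force passes 120 N, or if a joint passes its speed limit or range.

## Working session

There is one attempt and no reset: what is moved stays moved. The work goes in short steps, Python scripts to look and compute and a tool call to move; the robot and the scene stay as the last step left them, time stands still between calls to the robot, and variables do not carry over. Pictures are saved under pics/ and viewed, at most 17 in all, crops included, and the job is handed in when it is done.

Besides the shell and the picture viewer there is one more tool, called after "Request:" by a JSON object that holds its "op" and its "data". arm_command: Moves the arm, as the interface text tells. Its arguments: {"type":"object","properties":{"rows":{"type":"array"},"hand":{"type":"number"},"grip_force":{"type":"number"}},"required":["rows"]}

```bash
mkdir -p pics; python3 - <<'E'
from cell import bot, eyes
import cv2,pickle
for n in("top","side"):
    c=eyes.camera(n); pickle.dump(c,open(f"{n}0.pkl","wb")); cv2.imwrite(f"pics/{n}0.png",c["image"][:,:,::-1])
    print(n,c["fx"],c["cx"],c["cy"],c["k1"],c["R"],c["t"])
print(bot.state())
E
```

```text
top 494.62262189312355 320.06506251477714 194.88016808583058 -0.15063012715461446 [[-0.00908737 -0.99993268  0.00721498]
 [-0.99719473  0.00852592 -0.07436381]
 [ 0.07429729 -0.00787051 -0.99720508]] [-0.05213499  0.50595981  1.2014587 ]
side 396.19262799792494 324.4005890687361 198.44851790324645 -0.05748586298226383 [[ 0.94782246 -0.31879102 -0.00220638]
 [-0.12522581 -0.36593616 -0.92217635]
 [ 0.29317414  0.87433576 -0.38676337]] [-0.50800628  0.07790771  0.86242843]
{'clock': 0.1, 'joints': array([ 5.64361881e+01,  1.96306879e+01,  8.73746639e+01,  4.31157068e-04,
        7.30750242e+01, -8.36578642e+00]), 'joint_vel': array([-0.16750703,  0.01669677, -0.19673731, -0.02641302, -0.04628619,
        0.09023142]), 'effort': array([ 1.85432931e-03, -4.34449983e+01, -2.46489412e+01, -7.58034412e-05,
        4.70546598e-03, -2.48349735e-06]), 'ee_pos': array([0.22328701, 0.47472816, 0.23069367]), 'eef_rot': array([-1.79920539e+02, -1.21019901e-02,  1.54801840e+02]), 'wrist_force': array([-0.06327245,  0.29708097, -0.419458  ]), 'wrist_torque': array([-0.00259929, -0.0232039 , -0.01516925]), 'grasp_force': 0.0, 'opening': 1.0016558032723695}
```

View pics/top0.png

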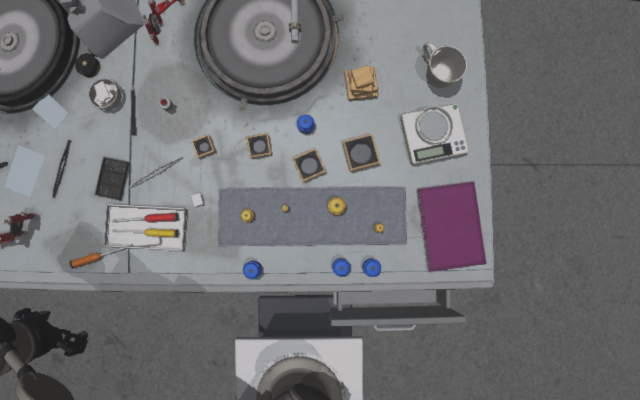

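View pics/side0.png

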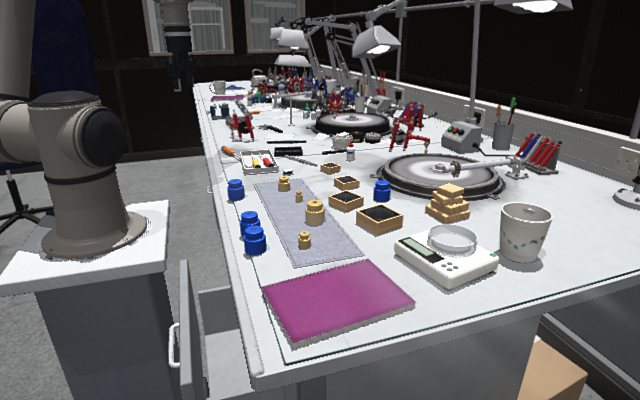

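Top picture: weights 200 (247,215), 50 (285,208), 500 (337,206) and 100 (379,228) stand on the mat. Cases 50 (204,146), 100 (259,146), 200 (309,165) and 500 (361,152) lie behind it. The scale is at (434,134). Possible mix-ups: the blue knob weights at (306,124), (253,269), (342,267) and (372,267), and the wooden block stack at (362,83). I choose the brass weights only and check them in a close crop.

```bash
cat > h.py <<'E'
import numpy as np,cv2,pickle
def K(c): return np.array([[c["fx"],0,c["cx"]],[0,c["fy"],c["cy"]],[0,0,1]]),np.array([c["k1"],0,0,0.])
def proj(c,P):
    k,d=K(c); return cv2.projectPoints(np.asarray(P,float).reshape(-1,1,3),cv2.Rodrigues(np.array(c["R"]))[0],np.array(c["t"],float),k,d)[0][:,0]
def ray(c,uv,z):
    k,d=K(c); R=np.array(c["R"]);t=np.array(c["t"])
    s=cv2.undistortPoints(np.array([[uv]],float),k,d)[0,0]
    C=-R.T@t; D=R.T@np.r_[s,1]; return (C+D*(z-C[2])/D[2])[:2]
def circ(x,y,z,r,n=48):
    a=np.linspace(0,2*np.pi,n,endpoint=False); return np.c_[x+r*np.cos(a),y+r*np.sin(a),np.full(n,z)]
W={50:(18,19,10,15,22.5,28.5),100:(25,20,12,20,24,31),200:(33,23,16,26,27.5,35.5),500:(44,32,24,36,37,48)}
CS={50:(46,21,36),100:(54,22,44),200:(64,25,54),500:(76,32,66)}
def cen_hulls(c,sets,s=16):
    polys=[cv2.convexHull((proj(c,p)).astype(np.float32)) for p in sets]
    o=np.min([p.min((0,1)) for p in polys],0)-1
    m=np.zeros((1600,1600),np.uint8)
    for p in polys: cv2.fillConvexPoly(m,np.round((p-o)*s).astype(np.int32),1)
    M=cv2.moments(m,True); return np.array([M["m10"],M["m01"]])/M["m00"]/s+o, M["m00"]/s/s
def wmodel(c,n,x,y,z0):
    b,bh,nk,kn,k0,k1=[v/1000 for v in W[n]]
    return cen_hulls(c,[np.r_[circ(x,y,z0,b/2),circ(x,y,z0+bh,b/2)],np.r_[circ(x,y,z0+bh,nk/2),circ(x,y,z0+k0,nk/2)],np.r_[circ(x,y,z0+k0,kn/2),circ(x,y,z0+k1,kn/2)]])
def fit(c,f,uv,z,it=6):
    p=ray(c,uv,z)
    for _ in range(it): p=p+ray(c,uv,z)-ray(c,f(*p)[0],z)
    return p
def blob(m,uv,r=30):
    n,l,s,ce=cv2.connectedComponentsWithStats(m.astype(np.uint8),connectivity=8)
    d=np.hypot(*(ce-np.array(uv)).T); d[0]=1e9; d[s[:,4]<6]=1e9; i=d.argmin(); return ce[i],s[i,4]
E
python3 - <<'E'
from h import *
c=pickle.load(open("top0.pkl","rb"));s=pickle.load(open("side0.pkl","rb"))
a=cv2.resize(c["image"][110:280,180:480],None,fx=2.6,fy=2.6,interpolation=cv2.INTER_CUBIC)
b=cv2.resize(s["image"][155:265,220:420],None,fx=3.9,fy=3.9,interpolation=cv2.INTER_CUBIC)[:,:780]
cv2.imwrite("pics/c1.png",a[:,:,::-1]);cv2.imwrite("pics/c2.png",b[:,:,::-1])
def mask(im):
    h=cv2.cvtColor(im,cv2.COLOR_RGB2HSV).astype(int); return (h[...,0]>12)&(h[...,0]<32)&(h[...,1]>120)&(h[...,2]>50)
g={200:((247,215),(284,184)),50:((285,208),(298,196)),500:((337,206),(315,211)),100:((379,228),(305,239))}
for n,(u,v) in g.items():
    for cam,uv in((c,u),(s,v)):
        ce,A=blob(mask(cam["image"]),uv); f=lambda x,y:wmodel(cam,n,x,y,.002)
        p=fit(cam,f,ce,.02); print(n,ce.round(1),A,"model area",round(f(*p)[1]),p.round(4))
g={50:((204,146),(331,169)),100:((259,146),(346,183)),200:((309,165),(345,201)),500:((361,152),(379,217))}
for n,(u,v) in g.items():
    w,h,d=[q/1000 for q in CS[n]]
    for cam,uv in((c,u),(s,v)):
        im=cam["image"].max(2); m=im<95 ; ce,A=blob(m,uv); f=lambda x,y:cen_hulls(cam,[circ(x,y,h,d/2)])
        p=fit(cam,f,ce,h); print("case",n,ce.round(1),A,"model",round(f(*p)[1]),p.round(4))
E
```

```text
200 [247.  215.2] 111 model area 158 [0.4569 0.1247]
200 [284.  182.6] 20 model area 166 [0.461  0.1304]
50 [285.  207.8] 19 model area 46 [0.4745 0.0305]
50 [298.4 191.6] 7 model area 77 [0.4831 0.0586]
500 [336.  205.7] 204 model area 266 [ 0.4781 -0.0954]
500 [321.4 209.9] 11 model area 441 [ 0.4982 -0.0905]
100 [378.7 227.4] 56 model area 91 [ 0.424  -0.2011]
100 [302.9 242.7] 58 model area 211 [ 0.4191 -0.2129]
case 50 [201.6 144.9] 148 model 158 [0.6334 0.2389]
case 50 [329.9 164.7] 28 model 32 [0.6327 0.2335]
case 100 [257.5 144.1] 202 model 242 [0.6333 0.098 ]
case 100 [346.5 178.9] 65 model 66 [0.6328 0.092 ]
case 200 [308.4 163.7] 274 model 373 [ 0.5825 -0.0284]
case 200 [345.8 196.2] 152 model 140 [ 0.5814 -0.033 ]
case 500 [361.5 150.3] 422 model 556 [ 0.6138 -0.1596]
case 500 [379.2 212.7] 332 model 287 [ 0.6108 -0.1628]
```

View pics/c1.png

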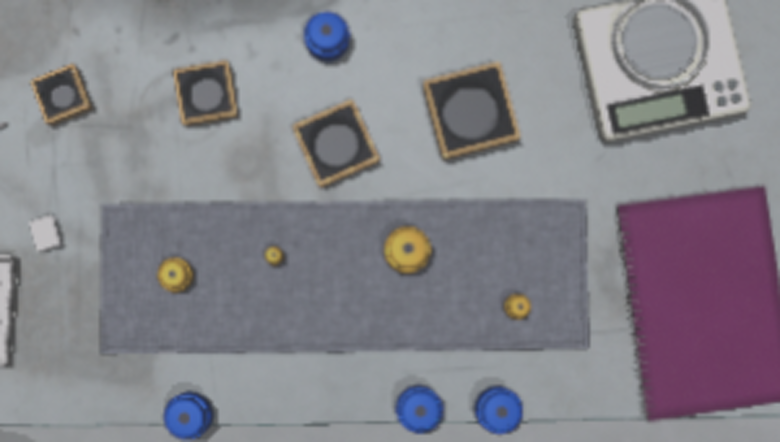

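View pics/c2.png

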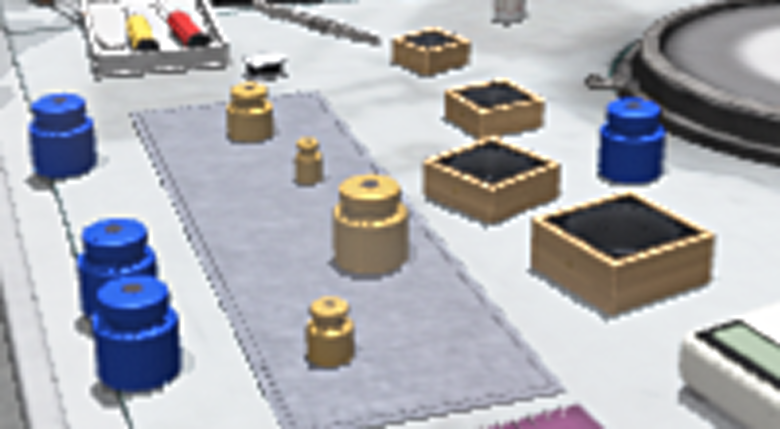

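Crops: the four brass weights stand upright on the mat, and each of the four cases has a dark liner and a round grey floor. The choice is confirmed. The masks lose shaded brass, so I'll tighten the segmentation.

```bash
cat >> h.py <<'E'
def warm(im):
    im=cv2.resize(im,None,fx=4,fy=4,interpolation=cv2.INTER_CUBIC).astype(int); return (im[...,0]-im[...,2])
def up(ce): return (np.array(ce)+.5)/4-.5
def wcen(im,uv,th=24,r=26):
    m=warm(im)>th; y,x=np.mgrid[:m.shape[0],:m.shape[1]]; m&=np.hypot(x/4-uv[0],y/4-uv[1])<r
    ce,A=blob(m,np.array(uv)*4); return up(ce),A/16
def box(x,y,w,h,a):
    p=cv2.boxPoints(((0,0),(w,w),a))+[x,y]; return np.r_[np.c_[p,np.zeros(4)],np.c_[p,np.full(4,h)]]
E
python3 - <<'E'
from h import *
c=pickle.load(open("top0.pkl","rb"));s=pickle.load(open("side0.pkl","rb"))
g={200:((247,215),(284,184)),50:((285,208),(299,196)),500:((337,206),(315,211)),100:((379,228),(305,239))}
for n,(u,v) in g.items():
    for cam,uv in((c,u),(s,v)):
        ce,A=wcen(cam["image"],uv); f=lambda x,y:wmodel(cam,n,x,y,.002)
        p=fit(cam,f,ce,.02); print(n,ce.round(1),A,"model area",round(f(*p)[1]),p.round(4))
g={50:((204,146),(331,169)),100:((259,146),(346,183)),200:((309,165),(345,201)),500:((361,152),(379,217))}
for n,(u,v) in g.items():
    w,h,d=[q/1000 for q in CS[n]]
    for i,(cam,uv) in enumerate(((c,u),(s,v))):
        m=warm(cam["image"])>18; y,x=np.mgrid[:m.shape[0],:m.shape[1]]; r=26 if n>=200 else 18
        m&=np.hypot(x/4-uv[0],y/4-uv[1])<r
        m=cv2.morphologyEx(m.astype(np.uint8),cv2.MORPH_OPEN,np.ones((3,3)))
        H=cv2.convexHull(np.argwhere(m)[:,::-1].astype(np.int32)); M=cv2.moments(H); ce=up([M["m10"]/M["m00"],M["m01"]/M["m00"]])
        if i==0:
            q=cv2.boxPoints(cv2.minAreaRect(H)); Q=np.array([ray(cam,up(t),h) for t in q]); e=Q[1]-Q[0]; a=np.degrees(np.arctan2(e[1],e[0]))
        f=lambda x,y:cen_hulls(cam,[box(x,y,w,h,a)])
        p=fit(cam,f,ce,h); print("case",n,ce.round(1),M["m00"]/16,"model",round(f(*p)[1]),round(a),p.round(4))
E
```

```text
200 [246.8 215.2] 145.1875 model area 158 [0.457  0.1252]
200 [283.5 183.2] 153.375 model area 168 [0.4584 0.1259]
50 [284.8 207.8] 40.0 model area 46 [0.4746 0.031 ]
50 [298.6 195.7] 67.25 model area 81 [0.4759 0.0309]
500 [336.2 205.6] 256.4375 model area 267 [ 0.4785 -0.0959]
500 [314.4 212. ] 406.375 model area 451 [ 0.4794 -0.0967]
100 [378.6 227.4] 81.3125 model area 91 [ 0.4239 -0.2009]
100 [304.1 239.7] 184.25 model area 206 [ 0.4246 -0.2018]
case 50 [202.8 145.8] 360.84375 model 385 -70 [0.6329 0.2381]
case 50 [333.6 172.4] 417.15625 model 214 -70 [0.6292 0.1888]
case 100 [258.4 145.2] 495.21875 model 509 -81 [0.6323 0.0966]
case 100 [344.1 184. ] 712.375 model 325 -81 [0.6225 0.0845]
case 200 [308.8 164.6] 703.96875 model 700 -66 [ 0.5815 -0.029 ]
case 200 [344.7 199.9] 1765.5 model 575 -66 [ 0.5816 -0.0259]
case 500 [360.9 152. ] 991.5 model 1019 -75 [ 0.6119 -0.1592]
case 500 [376.8 216.6] 1240.25 model 1074 -75 [ 0.6123 -0.1482]
```

Request:
{"op": "arm_command", "data": {"rows": [[-2, -1.2, 0.3, 0, 0, -2], [-5, -3, 0.8, 0, 0, -6], [-8, -4.8, 1.3, 0, 0, -10], [-11, -6.6, 1.9, 0, 0, -14], [-14, -8.4, 2.5, 0, 0, -18], [-17, -10.2, 3, 0, 0, -22], [-20, -12, 3.5, 0, 0, -25.2], [-22, -13.2, 4, 0, 0, -25.2]], "hand": 0.4, "grip_force": 40}}

```text
clock: 0.77
ee_pos: [0.3674, 0.2596, 0.1909]
eef_rot: [-180.0, -0.0, -179.9]
wrist_force: [-0.6, 0.1, 0.1]
opening: 0.703
grasp_force: 0.0
```

Request:
{"op": "arm_command", "data": {"rows": [[-1.5, -2.2, 1.5, 0, 0, 0], [-3, -4.5, 3.5, 0, 0, 0], [-4.5, -6.7, 5.5, 0, 0, 0], [-6, -9, 7.5, 0, 0, 0], [-7.5, -11.2, 9, 0, 0, 0], [-8.5, -12.7, 10.5, 0, 0, 0], [-9.0, -13.4, 11.1, 0, 0, 0], [-9.0, -13.4, 11.1, 0, 0, 0]]}}

```text
clock: 1.43
ee_pos: [0.4562, 0.1267, 0.0789]
eef_rot: [-180.0, -0.2, 179.9]
wrist_force: [0.1, 0.2, 0.1]
opening: 0.7
grasp_force: 0.0
```

```bash
python3 - <<'E'
from cell import bot, eyes
from h import *
print(bot.state()["ee_pos"].round(4))
a=[]
for n,(u0,v0) in(("top",(180,150)),("side",(220,80))):
    c=eyes.camera(n); a.append(cv2.resize(c["image"][v0:v0+130,u0:u0+130],(400,400),interpolation=cv2.INTER_CUBIC))
cv2.imwrite("pics/p1.png",np.hstack(a)[:,:,::-1])
E
```

```text
[0.4562 0.1267 0.0789]
```

View pics/p1.png

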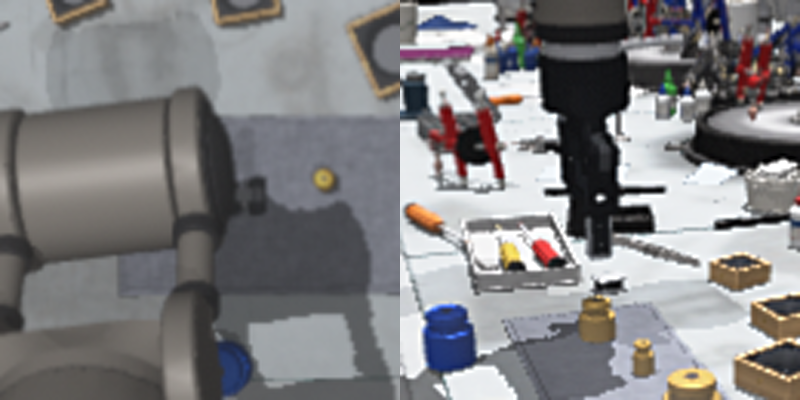

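The top view is blocked by the arm. The side view shows the open fingers above the 200 g weight (597,300) with a clear gap to its top. Descending now.

Request:
{"op": "arm_command", "data": {"rows": [[-0.05, -0.05, 0.7, 0, 0, 0], [-0.1, -0.1, 1.5, 0, 0, 0], [-0.1, -0.1, 2.5, 0, 0, 0], [-0.1, -0.1, 3.4, 0, 0, 0], [-0.1, -0.1, 4.2, 0, 0, 0], [-0.1, -0.1, 4.8, 0, 0, 0], [-0.1, -0.1, 5.2, 0, 0, 0], [-0.1, -0.1, 5.2, 0, 0, 0]]}}

```text
clock: 2.2
ee_pos: [0.4568, 0.127, 0.0274]
eef_rot: [-180.0, -0.1, -180.0]
wrist_force: [0.5, -0.4, 0.2]
opening: 0.698
grasp_force: 0.0
```

Request:
{"op": "arm_command", "data": {"rows": [[0, 0, 0, 0, 0, 0], [0, 0, 0, 0, 0, 0], [0, 0, 0, 0, 0, 0], [0, 0, 0, 0, 0, 0], [0, 0, 0, 0, 0, 0], [0, 0, 0, 0, 0, 0], [0, 0, 0, 0, 0, 0], [0, 0, 0, 0, 0, 0]], "hand": -1, "grip_force": 40}}

```text
clock: 2.87
ee_pos: [0.4578, 0.127, 0.0289]
eef_rot: [180.0, 0.1, -180.0]
wrist_force: [-0.3, -1.6, 6.0]
opening: 0.281
grasp_force: 39.1
```

Request:
{"op": "arm_command", "data": {"rows": [[0, 0, -0.1, 0, 0, 0], [0, 0, -0.2, 0, 0, 0], [0, 0, -0.4, 0, 0, 0], [0, 0, -0.7, 0, 0, 0], [0, 0, -1, 0, 0, 0], [0, 0, -1.3, 0, 0, 0], [0, 0, -1.5, 0, 0, 0], [0, 0, -1.5, 0, 0, 0]]}}

```text
clock: 3.53
ee_pos: [0.4577, 0.127, 0.0438]
eef_rot: [180.0, 0.1, -180.0]
wrist_force: [0.8, -0.1, -1.6]
opening: 0.275
grasp_force: 39.3
```

```bash
python3 - <<'E'
from cell import bot, eyes
from h import *
s=bot.state();print(s["ee_pos"].round(4),s["wrist_force"].round(2),s["wrist_torque"].round(2),s["opening"],s["grasp_force"])
c=eyes.camera("side"); pickle.dump(c,open("side1.pkl","wb"));a=cv2.resize(c["image"][130:220,235:335],(660,594),interpolation=cv2.INTER_CUBIC)
cv2.imwrite("pics/p2.png",a[:,:,::-1])
E
```

```text
[0.4577 0.127  0.0438] [ 0.82 -0.09 -1.55] [ 0.02 -0.02  0.  ] 0.27480159120555003 39.2975378036499
```

View pics/p2.png

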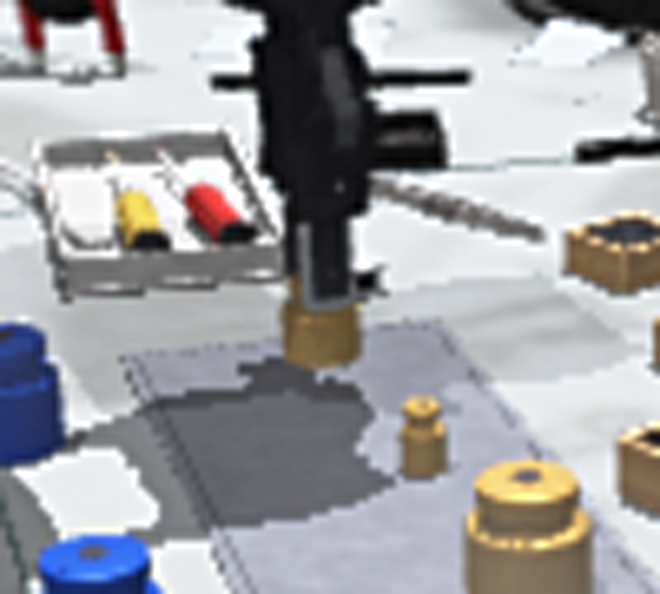

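The 200 g weight (322,330) is held upright and clear of the mat, with the fingertips at the top of its body. Carrying it to case_200.

Request:
{"op": "arm_command", "data": {"rows": [[0, 0, -1, 0, 0, 0], [-0.7, -0.8, -2.5, 0, 0, 0], [-2.2, -2.8, -4, 0, 0, 0], [-4.2, -5.3, -4.2, 0, 0, 0], [-6.2, -7.8, -4.2, 0, 0, 0], [-8.2, -10.4, -4.2, 0, 0, 0], [-10.2, -13, -4.2, 0, 0, 0], [-11.6, -14.8, -4.2, 0, 0, 0]]}}

```text
clock: 4.25
ee_pos: [0.5748, -0.0235, 0.0852]
eef_rot: [-180.0, 0.1, 179.9]
wrist_force: [-1.0, 0.0, -2.4]
opening: 0.271
grasp_force: 39.5
```

Request:
{"op": "arm_command", "data": {"rows": [[-0.5, -0.6, 0, 0, 0, 0], [-0.8, -0.9, 0, 0, 0, 0], [-0.8, -0.9, 0, 0, 0, 0], [-0.8, -0.9, 0, 0, 0, 0], [-0.8, -0.9, 0, 0, 0, 0], [-0.8, -0.9, 0, 0, 0, 0], [-0.8, -0.9, 0, 0, 0, 0], [-0.8, -0.9, 0, 0, 0, 0]]}}

```text
clock: 4.92
ee_pos: [0.5812, -0.0294, 0.0855]
eef_rot: [180.0, 0.0, -180.0]
wrist_force: [-0.2, 0.2, -1.3]
opening: 0.28
grasp_force: 39.5
```

```bash
python3 - <<'E'
from cell import bot, eyes
from h import *
s=bot.state();print(s["ee_pos"].round(4),s["wrist_force"].round(2),s["opening"])
c=eyes.camera("side"); x,y,_=s["ee_pos"]
u=proj(c,[[x,y,s["ee_pos"][2]-.012]])[0]; print(u)
a=c["image"][150:240,280:400]; cv2.imwrite("pics/p3.png",cv2.resize(a,(792,594),interpolation=cv2.INTER_CUBIC)[:,:,::-1])
E
```

```text
[ 0.5812 -0.0294  0.0855] [-0.19  0.24 -1.3 ] 0.2795812172738412
[345.47924232 177.47034589]
```

View pics/p3.png

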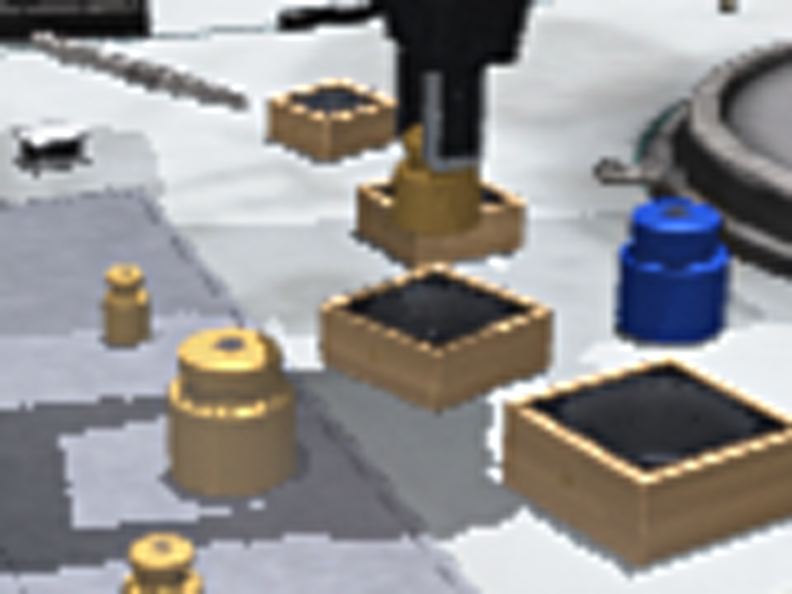

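The weight (437,195 in the crop) hangs upright, directly over case_200 (437,335). Lowering it.

Request:
{"op": "arm_command", "data": {"rows": [[0, 0, 0.7, 0, 0, 0], [0, 0, 1.5, 0, 0, 0], [0, 0, 2.4, 0, 0, 0], [0, 0, 3.2, 0, 0, 0], [0, 0, 3.9, 0, 0, 0], [0, 0, 4.5, 0, 0, 0], [0, 0, 5, 0, 0, 0], [0, 0, 5.2, 0, 0, 0]]}}

```text
clock: 5.63
ee_pos: [0.581, -0.03, 0.0322]
eef_rot: [180.0, -0.1, 180.0]
wrist_force: [0.0, 1.1, -1.7]
opening: 0.275
grasp_force: 39.5
```

Request:
{"op": "arm_command", "data": {"rows": [[0, 0, 0.05, 0, 0, 0], [0, 0, 0.1, 0, 0, 0], [0, 0, 0.1, 0, 0, 0], [0, 0, 0.1, 0, 0, 0], [0, 0, 0.1, 0, 0, 0], [0, 0, 0.1, 0, 0, 0], [0, 0, 0.1, 0, 0, 0], [0, 0, 0.1, 0, 0, 0]]}}

```text
clock: 6.3
ee_pos: [0.5814, -0.03, 0.0324]
eef_rot: [180.0, 0.0, 180.0]
wrist_force: [-0.3, -0.1, -2.8]
opening: 0.272
grasp_force: 39.6
```

Request:
{"op": "arm_command", "data": {"rows": [[0, 0, 0.03, 0, 0, 0], [0, 0, 0.06, 0, 0, 0], [0, 0, 0.1, 0, 0, 0], [0, 0, 0.12, 0, 0, 0], [0, 0, 0.15, 0, 0, 0], [0, 0, 0.15, 0, 0, 0], [0, 0, 0.15, 0, 0, 0], [0, 0, 0.15, 0, 0, 0]]}}

```text
clock: 6.97
ee_pos: [0.5818, -0.0301, 0.0319]
eef_rot: [-180.0, 0.1, -180.0]
wrist_force: [-2.4, 0.2, 7.0]
opening: 0.277
grasp_force: 40.3
```

Request:
{"op": "arm_command", "data": {"rows": [[0, 0, 0, 0, 0, 0], [0, 0, 0, 0, 0, 0], [0, 0, 0, 0, 0, 0], [0, 0, 0, 0, 0, 0], [0, 0, -0.5, 0, 0, 0], [0, 0, -2, 0, 0, 0], [0, 0, -4, 0, 0, 0], [0, 0, -6, 0, 0, 0]], "hand": 0.1}}

```text
clock: 7.63
ee_pos: [0.581, -0.03, 0.0913]
eef_rot: [180.0, -0.1, 180.0]
wrist_force: [0.7, 0.0, -0.7]
opening: 0.551
grasp_force: 0.0
```

Request:
{"op": "arm_command", "data": {"rows": [[1, 0.6, 0, 0, 0, 0], [2.8, 1.6, 0, 0, 0, 0], [4.8, 2.8, 0, 0, 0, 0], [6.8, 4, 0, 0, 0, 0], [8.8, 5.1, 0, 0, 0, 0], [10.1, 5.8, 0, 0, 0, 0], [10.7, 6.1, 0, 0, 0, 0], [10.7, 6.1, 0, 0, 0, 0]]}}

```text
clock: 8.3
ee_pos: [0.4736, 0.0315, 0.0912]
eef_rot: [180.0, -0.0, -179.9]
wrist_force: [0.7, 0.6, -0.6]
opening: 0.551
grasp_force: 0.0
```

```bash
python3 - <<'E'
from cell import bot, eyes
from h import *
s=bot.state();print(s["ee_pos"].round(4),s["wrist_force"].round(2),s["opening"])
t=eyes.camera("top");c=eyes.camera("side"); 
ce,A=wcen(t["image"],(309,166),r=14); p=fit(t,lambda x,y:wmodel(t,200,x,y,.005),ce,.035); print("w200 top",ce,A,p)
b=cv2.resize(t["image"][135:195,280:340],(396,396),interpolation=cv2.INTER_CUBIC)
a=cv2.resize(c["image"][150:240,280:340],(396,594),interpolation=cv2.INTER_CUBIC)
b=cv2.copyMakeBorder(b,0,198,0,0,cv2.BORDER_CONSTANT); cv2.imwrite("pics/p4.png",np.hstack([a,b])[:,:,::-1])
E
```

```text
[0.4736 0.0315 0.0912] [ 0.69  0.58 -0.59] 0.5505764481953423
w200 top [308.63076223 164.35801658] 154.5625 [ 0.58178049 -0.02891086]
```

View pics/p4.png

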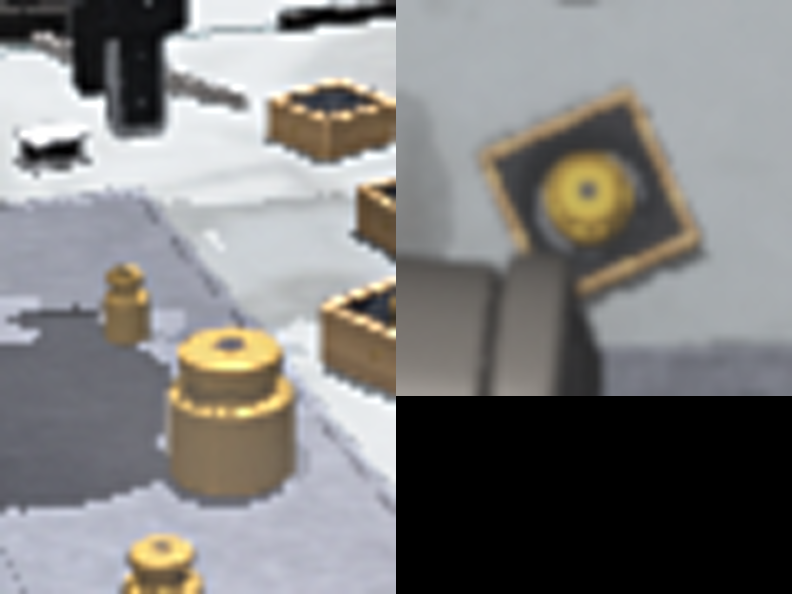

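The 200 g weight sits centred in case_200 (590,190), within 1 mm of the case centre. The fingers are over the 50 g weight (127,305). Continuing with that one.

Request:
{"op": "arm_command", "data": {"rows": [[-0.1, 0, 0.8, 0, 0, 0], [-0.15, 0, 2, 0, 0, 0], [-0.15, 0, 3.2, 0, 0, 0], [-0.15, 0, 4.4, 0, 0, 0], [-0.15, 0, 5.4, 0, 0, 0], [-0.15, 0, 6.2, 0, 0, 0], [-0.15, 0, 6.55, 0, 0, 0], [-0.15, 0, 6.55, 0, 0, 0]]}}

```text
clock: 9.07
ee_pos: [0.4758, 0.0308, 0.0243]
eef_rot: [180.0, -0.1, 180.0]
wrist_force: [0.6, -0.1, 0.3]
opening: 0.552
grasp_force: 0.0
```

Request:
{"op": "arm_command", "data": {"rows": [[0, 0, 0, 0, 0, 0], [0, 0, 0, 0, 0, 0], [0, 0, 0, 0, 0, 0], [0, 0, 0, 0, 0, 0], [0, 0, 0, 0, 0, 0], [0, 0, 0, 0, 0, 0], [0, 0, 0, 0, 0, 0], [0, 0, 0, 0, 0, 0]], "hand": -1, "grip_force": 30}}

```text
clock: 9.73
ee_pos: [0.4763, 0.0309, 0.0257]
eef_rot: [-180.0, 0.1, -180.0]
wrist_force: [0.5, 0.1, 3.5]
opening: 0.145
grasp_force: 29.4
```

Request:
{"op": "arm_command", "data": {"rows": [[0, 0, -0.1, 0, 0, 0], [0, 0, -0.3, 0, 0, 0], [0, 0, -0.6, 0, 0, 0], [0, 0, -1, 0, 0, 0], [0, 0, -1.5, 0, 0, 0], [0, 0, -2.1, 0, 0, 0], [0, 0, -2.5, 0, 0, 0], [0, 0, -2.5, 0, 0, 0]]}}

```text
clock: 10.4
ee_pos: [0.4765, 0.0309, 0.0514]
eef_rot: [-180.0, 0.1, -180.0]
wrist_force: [0.4, -0.3, -1.3]
opening: 0.142
grasp_force: 29.2
```

```bash
python3 - <<'E'
from cell import bot, eyes
from h import *
s=bot.state();print(s["ee_pos"].round(4),s["wrist_force"].round(2),s["opening"])
c=eyes.camera("side")
cv2.imwrite("pics/p5.png",cv2.resize(c["image"][140:230,265:355],(594,594),interpolation=cv2.INTER_CUBIC)[:,:,::-1])
E
```

```text
[0.4765 0.0309 0.0514] [ 0.43 -0.32 -1.27] 0.1421988500173831
```

View pics/p5.png

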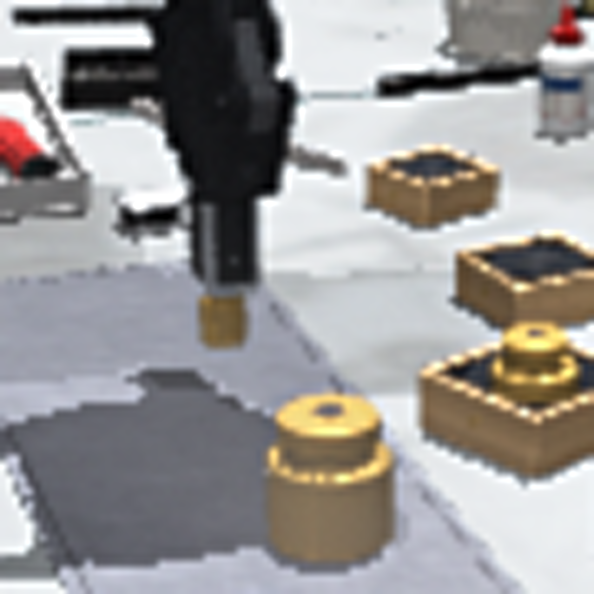

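The 50 g weight (222,318) is held upright above the mat. Moving it to case_50.

Request:
{"op": "arm_command", "data": {"rows": [[0, 0, -1.2, 0, 0, 0], [-0.8, 1, -2.6, 0, 0, 0], [-2.3, 3, -3.4, 0, 0, 0], [-4, 5.3, -3.4, 0, 0, 0], [-5.8, 7.6, -3.4, 0, 0, 0], [-7.6, 10, -3.4, 0, 0, 0], [-9.4, 12.3, -3.4, 0, 0, 0], [-11.2, 14.7, -3.4, 0, 0, 0]]}}

```text
clock: 11.12
ee_pos: [0.5883, 0.1791, 0.084]
eef_rot: [-180.0, -0.0, 180.0]
wrist_force: [-0.7, -0.3, 0.9]
opening: 0.144
grasp_force: 29.3
```

Request:
{"op": "arm_command", "data": {"rows": [[-1.6, 2.1, 0, 0, 0, 0], [-3, 3.9, 0, 0, 0, 0], [-4, 5.2, 0, 0, 0, 0], [-4.5, 5.9, 0, 0, 0, 0], [-4.5, 5.9, 0, 0, 0, 0], [-4.5, 5.9, 0, 0, 0, 0], [-4.5, 5.9, 0, 0, 0, 0], [-4.5, 5.9, 0, 0, 0, 0]]}}

```text
clock: 11.78
ee_pos: [0.6324, 0.2362, 0.0842]
eef_rot: [-180.0, -0.0, 180.0]
wrist_force: [-0.2, -0.7, -0.2]
opening: 0.145
grasp_force: 29.3
```

```bash
python3 - <<'E'
from cell import bot, eyes
from h import *
s=bot.state();P=s["ee_pos"];print(P.round(4),s["wrist_force"].round(2),s["opening"])
c=eyes.camera("side")
print(proj(c,[[P[0],P[1],P[2]-.014],[.6328,.2375,.021]]))
cv2.imwrite("pics/p6.png",cv2.resize(c["image"][110:200,285:375],(594,594),interpolation=cv2.INTER_CUBIC)[:,:,::-1])
E
```

```text
[0.6324 0.2362 0.0842] [-0.21 -0.69 -0.25] 0.14536184088000498
[[329.55874431 149.25783254]
 [329.48513031 164.28694796]]
```

View pics/p6.png

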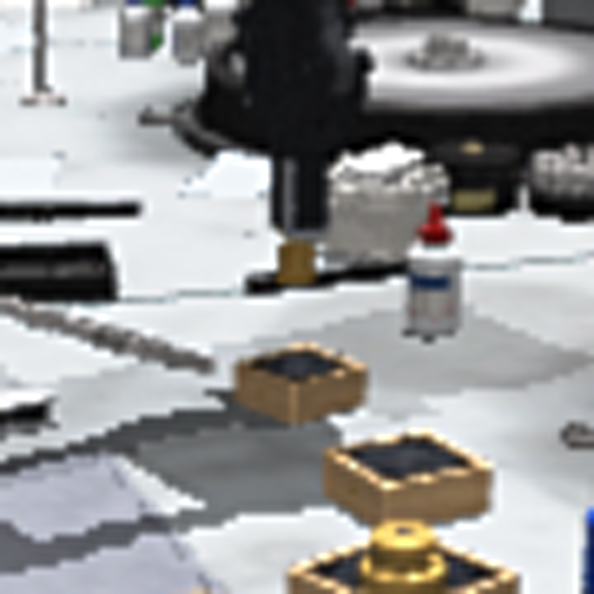

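The 50 g weight (298,260) is in line with case_50's recess (300,360). Lowering it.

Request:
{"op": "arm_command", "data": {"rows": [[-0.1, 0.1, 0.7, 0, 0, 0], [-0.1, 0.1, 1.7, 0, 0, 0], [-0.1, 0.1, 2.7, 0, 0, 0], [-0.1, 0.1, 3.6, 0, 0, 0], [-0.1, 0.1, 4.4, 0, 0, 0], [-0.1, 0.1, 5, 0, 0, 0], [-0.1, 0.1, 5.35, 0, 0, 0], [-0.1, 0.1, 5.35, 0, 0, 0]]}}

```text
clock: 12.5
ee_pos: [0.6334, 0.2379, 0.0296]
eef_rot: [-180.0, -0.1, -180.0]
wrist_force: [0.7, -0.6, -1.1]
opening: 0.143
grasp_force: 29.3
```

Request:
{"op": "arm_command", "data": {"rows": [[0, 0, 0.03, 0, 0, 0], [0, 0, 0.06, 0, 0, 0], [0, 0, 0.1, 0, 0, 0], [0, 0, 0.13, 0, 0, 0], [0, 0, 0.16, 0, 0, 0], [0, 0, 0.2, 0, 0, 0], [0, 0, 0.2, 0, 0, 0], [0, 0, 0.2, 0, 0, 0]]}}

```text
clock: 13.17
ee_pos: [0.634, 0.238, 0.0289]
eef_rot: [180.0, 0.0, -180.0]
wrist_force: [0.5, -0.2, -0.3]
opening: 0.143
grasp_force: 29.3
```

Request:
{"op": "arm_command", "data": {"rows": [[0, 0, 0.03, 0, 0, 0], [0, 0, 0.06, 0, 0, 0], [0, 0, 0.08, 0, 0, 0], [0, 0, 0.1, 0, 0, 0], [0, 0, 0.12, 0, 0, 0], [0, 0, 0.12, 0, 0, 0], [0, 0, 0.12, 0, 0, 0], [0, 0, 0.12, 0, 0, 0]]}}

```text
clock: 13.83
ee_pos: [0.6345, 0.2381, 0.0287]
eef_rot: [180.0, 0.1, -180.0]
wrist_force: [-0.4, 0.4, 6.8]
opening: 0.139
grasp_force: 29.8
```

Request:
{"op": "arm_command", "data": {"rows": [[0, 0, 0, 0, 0, 0], [0, 0, 0, 0, 0, 0], [0, 0, 0, 0, 0, 0], [0, 0, 0, 0, 0, 0], [0, 0, -0.5, 0, 0, 0], [0, 0, -2, 0, 0, 0], [0, 0, -4.5, 0, 0, 0], [0, 0, -7, 0, 0, 0]], "hand": 0}}

```text
clock: 14.5
ee_pos: [0.6332, 0.2378, 0.0977]
eef_rot: [-180.0, -0.1, -180.0]
wrist_force: [-0.3, 0.5, -0.0]
opening: 0.5
grasp_force: 0.0
```

Request:
{"op": "arm_command", "data": {"rows": [[0.5, -1, -1, 0, 0, 0], [1.8, -4, -1, 0, 0, 0], [3.4, -7.5, -1, 0, 0, 0], [5, -11, -1, 0, 0, 0], [6.7, -14.5, -1, 0, 0, 0], [8.4, -18, -1, 0, 0, 0], [10, -21.5, -1, 0, 0, 0], [11.6, -25, -1, 0, 0, 0]], "hand": 0.6}}

```text
clock: 15.17
ee_pos: [0.5159, -0.0138, 0.1074]
eef_rot: [-180.0, -0.0, -180.0]
wrist_force: [-0.1, -0.5, -0.2]
opening: 0.8
grasp_force: 0.0
```

```bash
python3 - <<'E'
from cell import bot, eyes
from h import *
s=bot.state();print(s["ee_pos"].round(4),s["wrist_force"].round(2),s["opening"])
t=eyes.camera("top");c=eyes.camera("side"); 
ce,A=wcen(t["image"],(203,146),r=7); p=fit(t,lambda x,y:wmodel(t,50,x,y,.005),ce,.03); print("w50 top",ce,A,p)
b=cv2.resize(t["image"][125:165,183:223],(396,396),interpolation=cv2.INTER_CUBIC)
a=cv2.resize(c["image"][145:185,310:350],(396,396),interpolation=cv2.INTER_CUBIC)
cv2.imwrite("pics/p7.png",np.hstack([a,b])[:,:,::-1])
E
```

```text
[ 0.5159 -0.0138  0.1074] [-0.13 -0.5  -0.23] 0.7996511262624594
w50 top [201.6375    145.4525641] 48.75 [0.63276251 0.23985141]
```

View pics/p7.png

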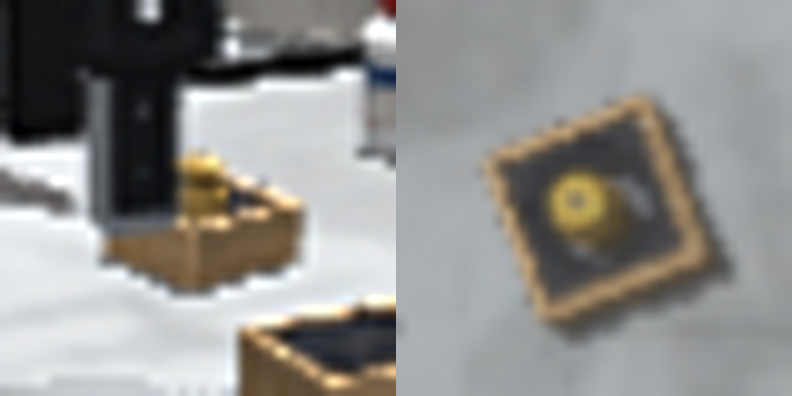

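The 50 g weight is seated upright in case_50 (580,205), within 2 mm of the axis. Next is the 500 g weight.

Request:
{"op": "arm_command", "data": {"rows": [[0.7, -1.5, 0, 0, 0, 0], [1.7, -3.8, 0, 0, 0, 0], [2.7, -6.2, 0, 0, 0, 0], [3.4, -7.7, 0, 0, 0, 0], [3.7, -8.3, 0, 0, 0, 0], [3.7, -8.3, 0, 0, 0, 0], [3.7, -8.3, 0, 0, 0, 0], [3.7, -8.3, 0, 0, 0, 0]]}}

```text
clock: 15.93
ee_pos: [0.4812, -0.0942, 0.1076]
eef_rot: [180.0, 0.0, -180.0]
wrist_force: [-0.1, 1.0, -0.5]
opening: 0.798
grasp_force: 0.0
```

Request:
{"op": "arm_command", "data": {"rows": [[0, 0, 0.8, 0, 0, 0], [0, 0, 2, 0, 0, 0], [0, 0, 3.2, 0, 0, 0], [0, 0, 4.4, 0, 0, 0], [0, 0, 5.5, 0, 0, 0], [0, 0, 6.3, 0, 0, 0], [0, 0, 6.7, 0, 0, 0], [0, 0, 6.7, 0, 0, 0]]}}

```text
clock: 16.6
ee_pos: [0.4805, -0.0944, 0.0396]
eef_rot: [180.0, -0.1, -180.0]
wrist_force: [0.3, 0.9, -0.4]
opening: 0.799
grasp_force: 0.0
```

Request:
{"op": "arm_command", "data": {"rows": [[0.1, -0.1, 0, 0, 0, 0], [0.15, -0.2, 0, 0, 0, 0], [0.15, -0.2, 0, 0, 0, 0], [0.15, -0.2, 0, 0, 0, 0], [0.15, -0.2, 0, 0, 0, 0], [0.15, -0.2, 0, 0, 0, 0], [0.15, -0.2, 0, 0, 0, 0], [0.15, -0.2, 0, 0, 0, 0]]}}

```text
clock: 17.27
ee_pos: [0.4794, -0.097, 0.0407]
eef_rot: [180.0, 0.0, 180.0]
wrist_force: [0.5, 0.4, -0.8]
opening: 0.799
grasp_force: 0.0
```

Request:
{"op": "arm_command", "data": {"rows": [[0, 0, 0, 0, 0, 0], [0, 0, 0, 0, 0, 0], [0, 0, 0, 0, 0, 0], [0, 0, 0, 0, 0, 0], [0, 0, 0, 0, 0, 0], [0, 0, 0, 0, 0, 0], [0, 0, 0, 0, 0, 0], [0, 0, 0, 0, 0, 0]], "hand": -1, "grip_force": 70}}

```text
clock: 17.93
ee_pos: [0.4794, -0.0972, 0.0411]
eef_rot: [-180.0, 0.0, -180.0]
wrist_force: [-2.5, -1.2, 4.7]
opening: 0.377
grasp_force: 69.0
```

Request:
{"op": "arm_command", "data": {"rows": [[0, 0, -0.1, 0, 0, 0], [0, 0, -0.3, 0, 0, 0], [0, 0, -0.6, 0, 0, 0], [0, 0, -1, 0, 0, 0], [0, 0, -1.5, 0, 0, 0], [0, 0, -2.1, 0, 0, 0], [0, 0, -2.5, 0, 0, 0], [0, 0, -2.5, 0, 0, 0]]}}

```text
clock: 18.6
ee_pos: [0.4801, -0.0972, 0.0667]
eef_rot: [-180.0, 0.1, -180.0]
wrist_force: [0.5, 0.2, -5.3]
opening: 0.384
grasp_force: 69.9
```

```bash
python3 - <<'E'
from cell import bot, eyes
from h import *
s=bot.state();print(s["ee_pos"].round(4),s["wrist_force"].round(2),s["wrist_torque"].round(2),s["opening"])
c=eyes.camera("side")
cv2.imwrite("pics/p8.png",cv2.resize(c["image"][140:230,270:360],(594,594),interpolation=cv2.INTER_CUBIC)[:,:,::-1])
E
```

```text
[ 0.4801 -0.0972  0.0667] [ 0.49  0.17 -5.31] [ 0.07 -0.01  0.03] 0.3844060760832475
```

View pics/p8.png

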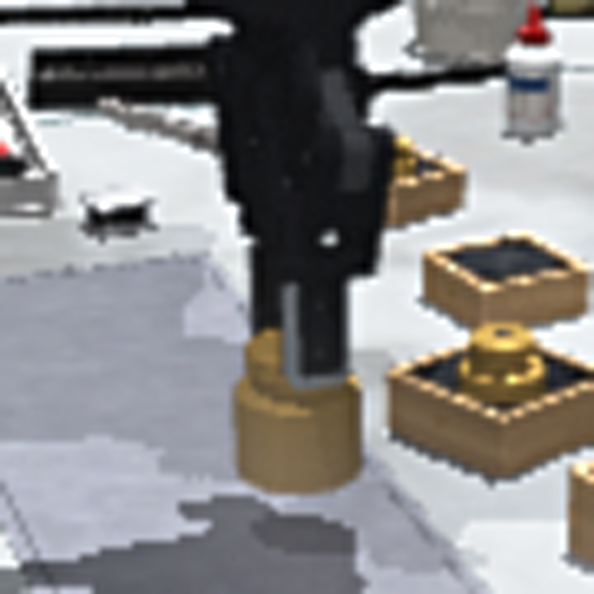

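The 500 g weight (298,430) is held upright. Moving it to case_500.

Request:
{"op": "arm_command", "data": {"rows": [[0, 0, -1.2, 0, 0, 0], [-0.8, -0.4, -2.6, 0, 0, 0], [-2.6, -1.2, -3.5, 0, 0, 0], [-5.1, -2.4, -3.5, 0, 0, 0], [-7.6, -3.6, -3.5, 0, 0, 0], [-10.1, -4.8, -3.5, 0, 0, 0], [-12, -5.7, -3.5, 0, 0, 0], [-13, -6.2, -3.5, 0, 0, 0]]}}

```text
clock: 19.32
ee_pos: [0.6113, -0.1602, 0.1]
eef_rot: [-180.0, 0.1, 180.0]
wrist_force: [-0.2, -0.7, -5.0]
opening: 0.383
grasp_force: 70.6
```

Request:
{"op": "arm_command", "data": {"rows": [[-0.2, -0.1, 0, 0, 0, 0], [-0.2, -0.1, 0, 0, 0, 0], [-0.2, -0.1, 0, 0, 0, 0], [-0.2, -0.1, 0, 0, 0, 0], [-0.2, -0.1, 0, 0, 0, 0], [-0.2, -0.1, 0, 0, 0, 0], [-0.2, -0.1, 0, 0, 0, 0], [-0.2, -0.1, 0, 0, 0, 0]]}}

```text
clock: 19.98
ee_pos: [0.6113, -0.1599, 0.1008]
eef_rot: [180.0, 0.0, -180.0]
wrist_force: [-0.1, -0.1, -5.4]
opening: 0.38
grasp_force: 70.6
```

Request:
{"op": "arm_command", "data": {"rows": [[-0.1, 0, 0.7, 0, 0, 0], [-0.1, 0, 1.6, 0, 0, 0], [-0.1, 0, 2.6, 0, 0, 0], [-0.1, 0, 3.5, 0, 0, 0], [-0.1, 0, 4.3, 0, 0, 0], [-0.1, 0, 5, 0, 0, 0], [-0.1, 0, 5.4, 0, 0, 0], [-0.1, 0, 5.4, 0, 0, 0]]}}

```text
clock: 20.65
ee_pos: [0.6118, -0.1598, 0.0452]
eef_rot: [179.9, -0.1, 180.0]
wrist_force: [-0.5, 0.1, -5.5]
opening: 0.378
grasp_force: 70.6
```

Request:
{"op": "arm_command", "data": {"rows": [[0, 0, 0.03, 0, 0, 0], [0, 0, 0.06, 0, 0, 0], [0, 0, 0.1, 0, 0, 0], [0, 0, 0.13, 0, 0, 0], [0, 0, 0.16, 0, 0, 0], [0, 0, 0.2, 0, 0, 0], [0, 0, 0.2, 0, 0, 0], [0, 0, 0.2, 0, 0, 0]]}}

```text
clock: 21.32
ee_pos: [0.6124, -0.16, 0.0446]
eef_rot: [180.0, 0.0, -180.0]
wrist_force: [0.1, -0.2, -5.7]
opening: 0.381
grasp_force: 70.6
```

Request:
{"op": "arm_command", "data": {"rows": [[0, 0, 0.03, 0, 0, 0], [0, 0, 0.06, 0, 0, 0], [0, 0, 0.09, 0, 0, 0], [0, 0, 0.12, 0, 0, 0], [0, 0, 0.14, 0, 0, 0], [0, 0, 0.14, 0, 0, 0], [0, 0, 0.14, 0, 0, 0], [0, 0, 0.14, 0, 0, 0]]}}

```text
clock: 21.98
ee_pos: [0.6126, -0.1601, 0.0441]
eef_rot: [-180.0, 0.0, -180.0]
wrist_force: [-3.5, 0.6, 5.9]
opening: 0.379
grasp_force: 71.7
```

Request:
{"op": "arm_command", "data": {"rows": [[0, 0, 0, 0, 0, 0], [0, 0, 0, 0, 0, 0], [0, 0, 0, 0, 0, 0], [0, 0, 0, 0, 0, 0], [0, 0, -0.5, 0, 0, 0], [0, 0, -2, 0, 0, 0], [0, 0, -4.5, 0, 0, 0], [0, 0, -6.5, 0, 0, 0]], "hand": 0.4}}

```text
clock: 22.65
ee_pos: [0.6125, -0.1601, 0.1094]
eef_rot: [180.0, 0.0, -180.0]
wrist_force: [-0.2, 0.8, 0.2]
opening: 0.7
grasp_force: 0.0
```

Request:
{"op": "arm_command", "data": {"rows": [[1.5, -0.3, 0, 0, 0, 0], [4.5, -1, 0, 0, 0, 0], [7.8, -1.7, 0, 0, 0, 0], [11.1, -2.5, 0, 0, 0, 0], [14.4, -3.2, 0, 0, 0, 0], [17, -3.8, 0, 0, 0, 0], [18.5, -4.1, 0, 0, 0, 0], [18.8, -4.2, 0, 0, 0, 0]], "hand": 0.2}}

```text
clock: 23.32
ee_pos: [0.4222, -0.2022, 0.1086]
eef_rot: [180.0, -0.0, 179.9]
wrist_force: [0.7, -0.6, 1.0]
opening: 0.6
grasp_force: 0.0
```

```bash
python3 - <<'E'
from cell import bot, eyes
from h import *
s=bot.state();P=s["ee_pos"];print(P.round(4),s["opening"])
t=eyes.camera("top");c=eyes.camera("side")
ce,A=wcen(t["image"],(361,152),r=12); p=fit(t,lambda x,y:wmodel(t,500,x,y,.005),ce,.04); print("w500 top",ce,A,p)
a=cv2.resize(c["image"][165:265,285:420],(795,589),interpolation=cv2.INTER_CUBIC)
cv2.imwrite("pics/p9.png",a[:,:,::-1])
E
```

```text
[ 0.4222 -0.2022  0.1086] 0.5996034662812955
w500 top [361.06533894 151.15514757] 271.0625 [ 0.61319747 -0.1593503 ]
```

View pics/p9.png

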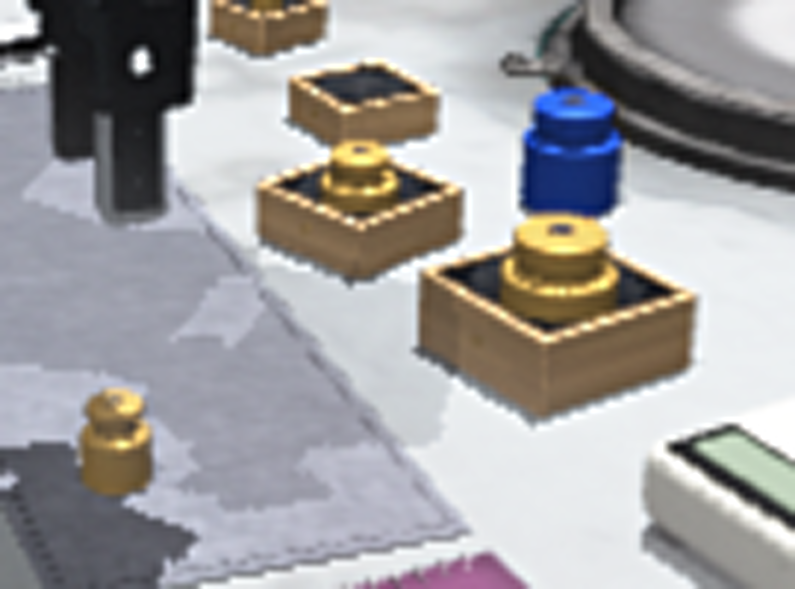

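The 500 g weight is upright and centred in case_500 (560,260). Now the 100 g weight (115,440).

Request:
{"op": "arm_command", "data": {"rows": [[-0.2, 0, 0.8, 0, 0, 0], [-0.2, 0, 2.2, 0, 0, 0], [-0.2, 0, 3.7, 0, 0, 0], [-0.2, 0, 5.2, 0, 0, 0], [-0.2, 0, 6.5, 0, 0, 0], [-0.2, 0, 7.5, 0, 0, 0], [-0.2, 0, 8.05, 0, 0, 0], [-0.2, 0, 8.05, 0, 0, 0]]}}

```text
clock: 24.08
ee_pos: [0.4266, -0.2013, 0.0261]
eef_rot: [179.9, -0.1, -179.9]
wrist_force: [0.3, 0.6, 0.7]
opening: 0.601
grasp_force: 0.0
```

Request:
{"op": "arm_command", "data": {"rows": [[0, 0, 0, 0, 0, 0], [0, 0, 0, 0, 0, 0], [0, 0, 0, 0, 0, 0], [0, 0, 0, 0, 0, 0], [0, 0, 0, 0, 0, 0], [0, 0, 0, 0, 0, 0], [0, 0, 0, 0, 0, 0], [0, 0, 0, 0, 0, 0]], "hand": -1, "grip_force": 35}}

```text
clock: 24.75
ee_pos: [0.4269, -0.2022, 0.0283]
eef_rot: [-180.0, 0.1, 180.0]
wrist_force: [2.0, 1.7, 5.9]
opening: 0.198
grasp_force: 34.5
```

Request:
{"op": "arm_command", "data": {"rows": [[0, 0, -0.1, 0, 0, 0], [0, 0, -0.3, 0, 0, 0], [0, 0, -0.6, 0, 0, 0], [0, 0, -1, 0, 0, 0], [0, 0, -1.5, 0, 0, 0], [0, 0, -2.1, 0, 0, 0], [0, 0, -2.5, 0, 0, 0], [0, 0, -2.5, 0, 0, 0]]}}

```text
clock: 25.42
ee_pos: [0.4269, -0.2024, 0.0538]
eef_rot: [-179.9, 0.1, -180.0]
wrist_force: [1.3, -0.5, -0.9]
opening: 0.202
grasp_force: 34.2
```

```bash
python3 - <<'E'
from cell import bot, eyes
from h import *
s=bot.state();print(s["ee_pos"].round(4),s["wrist_force"].round(2),s["opening"])
c=eyes.camera("side")
cv2.imwrite("pics/p10.png",cv2.resize(c["image"][180:270,260:350],(594,594),interpolation=cv2.INTER_CUBIC)[:,:,::-1])
E
```

```text
[ 0.4269 -0.2024  0.0538] [ 1.31 -0.45 -0.94] 0.2017600357224226
```

View pics/p10.png

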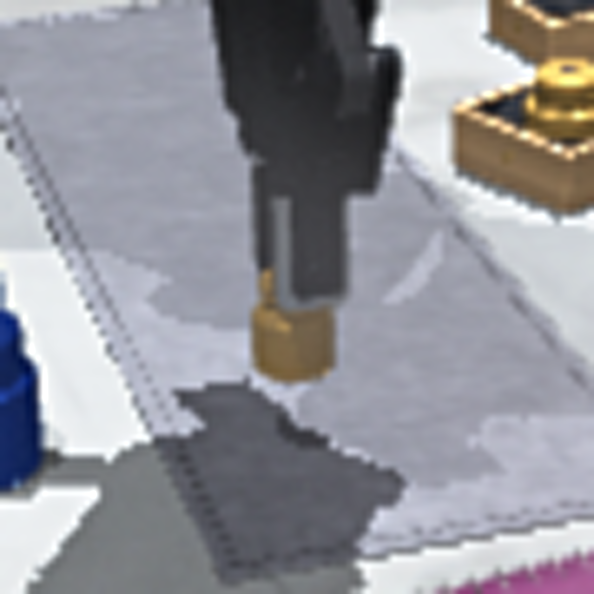

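The 100 g weight (292,340) is held upright. Moving it to case_100 over the 200 g weight's case with ample height.

Request:
{"op": "arm_command", "data": {"rows": [[0, 0, -1.5, 0, 0, 0], [-0.6, 0.8, -3.4, 0, 0, 0], [-1.9, 2.8, -4.6, 0, 0, 0], [-3.7, 5.3, -4.6, 0, 0, 0], [-5.6, 8, -4.6, 0, 0, 0], [-7.5, 10.7, -4.6, 0, 0, 0], [-9.4, 13.4, -4.6, 0, 0, 0], [-11.3, 16.1, -4.6, 0, 0, 0]]}}

```text
clock: 26.13
ee_pos: [0.5399, -0.0395, 0.0985]
eef_rot: [180.0, -0.0, 180.0]
wrist_force: [0.4, -1.2, -1.2]
opening: 0.2
grasp_force: 34.3
```

Request:
{"op": "arm_command", "data": {"rows": [[-1.9, 2.7, 0, 0, 0, 0], [-3.8, 5.4, 0, 0, 0, 0], [-5.7, 8.2, 0, 0, 0, 0], [-7.4, 10.7, 0, 0, 0, 0], [-8.7, 12.6, 0, 0, 0, 0], [-9.3, 13.5, 0, 0, 0, 0], [-9.5, 13.7, 0, 0, 0, 0], [-9.5, 13.7, 0, 0, 0, 0]]}}

```text
clock: 26.8
ee_pos: [0.634, 0.0959, 0.0981]
eef_rot: [-180.0, -0.1, -180.0]
wrist_force: [-0.1, 0.1, -1.3]
opening: 0.2
grasp_force: 34.3
```

Request:
{"op": "arm_command", "data": {"rows": [[0, 0, 0, 0, 0, 0], [0, 0, 0, 0, 0, 0], [0, 0, 0, 0, 0, 0], [0, 0, 0, 0, 0, 0], [0, 0, 0, 0, 0, 0], [0, 0, 0, 0, 0, 0], [0, 0, 0, 0, 0, 0], [0, 0, 0, 0, 0, 0]]}}

```text
clock: 27.47
ee_pos: [0.6344, 0.0959, 0.0987]
eef_rot: [180.0, 0.0, 180.0]
wrist_force: [0.2, -0.6, -0.5]
opening: 0.198
grasp_force: 34.3
```

```bash
python3 - <<'E'
from cell import bot, eyes
from h import *
c=eyes.camera("side"); s=bot.state();P=s["ee_pos"];print(P.round(4))
cv2.imwrite("pics/p11.png",cv2.resize(c["image"][130:220,300:390],(594,594),interpolation=cv2.INTER_CUBIC)[:,:,::-1])
E
```

```text
[0.6344 0.0959 0.0987]
```

View pics/p11.png

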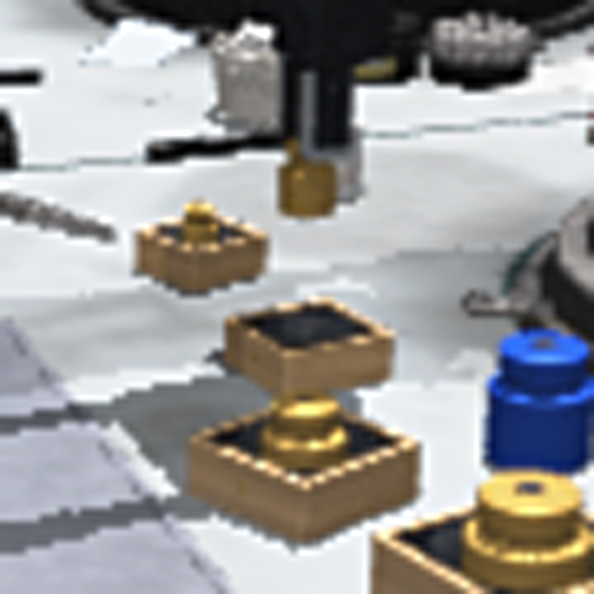

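The 100 g weight (307,190) is in line with case_100 (309,330). Lowering it.

Request:
{"op": "arm_command", "data": {"rows": [[0, 0, 0.8, 0, 0, 0], [0, 0, 2, 0, 0, 0], [0, 0, 3.2, 0, 0, 0], [0, 0, 4.3, 0, 0, 0], [0, 0, 5.3, 0, 0, 0], [0, 0, 6.1, 0, 0, 0], [0, 0, 6.6, 0, 0, 0], [0, 0, 6.6, 0, 0, 0]]}}

```text
clock: 28.18
ee_pos: [0.6342, 0.096, 0.032]
eef_rot: [180.0, -0.0, -180.0]
wrist_force: [0.3, -0.8, -0.7]
opening: 0.201
grasp_force: 34.3
```

Request:
{"op": "arm_command", "data": {"rows": [[0, 0, 0.03, 0, 0, 0], [0, 0, 0.06, 0, 0, 0], [0, 0, 0.1, 0, 0, 0], [0, 0, 0.13, 0, 0, 0], [0, 0, 0.16, 0, 0, 0], [0, 0, 0.2, 0, 0, 0], [0, 0, 0.2, 0, 0, 0], [0, 0, 0.2, 0, 0, 0]]}}

```text
clock: 28.85
ee_pos: [0.6346, 0.096, 0.0314]
eef_rot: [180.0, 0.0, -180.0]
wrist_force: [-1.7, 0.0, 4.9]
opening: 0.201
grasp_force: 34.9
```

Floor contact. Releasing, rising and moving clear.

Request:
{"op": "arm_command", "data": {"rows": [[0, 0, 0, 0, 0, 0], [0, 0, 0, 0, 0, 0], [0, 0, 0, 0, 0, 0], [0, 0, 0, 0, 0, 0], [0, 0, -0.5, 0, 0, 0], [0, 0, -2, 0, 0, 0], [0, 0, -4.5, 0, 0, 0], [0, 0, -7, 0, 0, 0]], "hand": 0.2}}

```text
clock: 29.52
ee_pos: [0.6338, 0.0959, 0.1009]
eef_rot: [180.0, -0.1, 180.0]
wrist_force: [0.9, 1.1, 0.4]
opening: 0.598
grasp_force: 0.0
```

Request:
{"op": "arm_command", "data": {"rows": [[2, 1, -1, 0, 0, 0], [5, 3, -2, 0, 0, 0], [8, 6, -4, 0, 0, 0], [11, 9, -6, 0, 0, 0], [14, 12, -8, 0, 0, 0], [17, 15, -9, 0, 0, 0], [19, 17, -9, 0, 0, 0], [20, 18, -9, 0, 0, 0]]}}

```text
clock: 30.18
ee_pos: [0.4315, 0.2788, 0.1927]
eef_rot: [179.9, 0.1, -179.9]
wrist_force: [-0.0, 0.4, -0.7]
opening: 0.6
grasp_force: 0.0
```

Request:
{"op": "arm_command", "data": {"rows": [[0, 0, 0, 0, 0, 0], [0, 0, 0, 0, 0, 0], [0, 0, 0, 0, 0, 0], [0, 0, 0, 0, 0, 0], [0, 0, 0, 0, 0, 0], [0, 0, 0, 0, 0, 0], [0, 0, 0, 0, 0, 0], [0, 0, 0, 0, 0, 0]]}}

```text
clock: 30.85
ee_pos: [0.4347, 0.2756, 0.1906]
eef_rot: [-180.0, -0.0, 180.0]
wrist_force: [-0.5, -0.2, 0.2]
opening: 0.598
grasp_force: 0.0
```

```bash
python3 - <<'E'
from cell import bot, eyes
from h import *
print(bot.state()["ee_pos"].round(3))
t=eyes.camera("top");s=eyes.camera("side")
for n,u,r in((50,(202,146),7),(100,(258,146),8),(200,(309,165),10),(500,(361,152),12)):
    ce,A=wcen(t["image"],u,r=r); print(n,A,fit(t,lambda x,y:wmodel(t,n,x,y,.005),ce,.03).round(4))
a=cv2.resize(t["image"][120:190,180:400],(790,251),interpolation=cv2.INTER_CUBIC)
b=cv2.resize(s["image"][150:240,290:490],(790,345),interpolation=cv2.INTER_CUBIC)
cv2.imwrite("pics/p12.png",np.vstack([a,b])[:,:,::-1])
E
```

```text
[0.435 0.276 0.191]
50 48.5625 [0.6328 0.2399]
100 88.4375 [0.6322 0.0989]
200 153.8125 [ 0.5818 -0.0289]
500 271.4375 [ 0.6132 -0.1593]
```

View pics/p12.png

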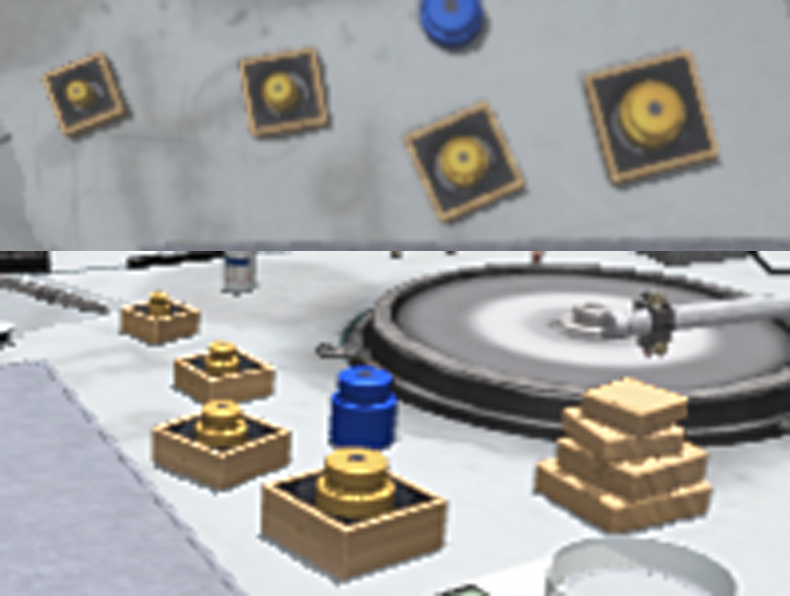

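All four weights stand upright and seated in their own cases, all within about 2.5 mm of the recess axes. The arm is clear, so I'm handing in.

```bash
python3 -c "
from cell import bot
print(bot.close_job())"
```

```text
the job is handed in; nothing more can be done
None
```

The job is handed in: all four brass weights stand upright in their own cases, within about 2.5 mm of the recess axes by the top camera. I never touched the scale or loupe, and handed in at about 31 s; no verdict was returned.

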